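# Move the row of end sticks from the cutting board to the curing rack, in lane order

### The job

Take the loose end stick of each of the four colour lanes on the wooden cutting board over to the aluminium curing rack, one stick to a groove, keeping the row in the same left-to-right order as the lanes on the board, since the lab goes by position. Leave every stick lying fully down in its groove, in line with it and centred across the two notched bars, and let none fall onto the bench: a fallen stick is scrap.

Things in the scene. Friction and masses are not known exactly. Their poses are not given: they have to be found in the camera images.
- board: Brown fixed wooden board 400 x 268 mm, side rails 56 mm high. Origin on the bench under the middle of the row of loose sticks; x along the lanes, away from the robot, y left, yaw within 0.22 rad. Lane centres at y = 75, 25, -25, -75 mm; loose sticks' axis at z 53 mm on toothed strips (x -16 to 16 mm, top z 58). Fore and aft of these (x -80 to -18, 18 to 70) it is flat at z 30: finger room.
- rack: Aluminium rack, blue ends, fixed left or right of the board. Origin on the bench under its centre; x along the grooves, away from the robot, y left, yaw within 0.22 rad. V-groove centres at y = 75, 25, -25, -75 mm; a seated stick's axis is at z 47 mm. Bars span x -16 to 16 mm, teeth to z 52; open fore and aft down to a drip plate (z 4). End plates y +-128 mm, 90 mm long, loops to z 82.
- stick_black: Loose matt black crayon stick, hard cylinder, diameter 28, length 50 mm, about 45 g, lying at the near end of its colour's lane, 45 mm clear of it. Origin at its centre, x along its axis (parallel to board x); it may roll. Sticks are 22 mm apart side by side: grasp from above by the two flat ends (50 mm, fingers closing along x), TCP at axis height or up to 8 mm above.
- stick_red: Loose brick red (red oxide) crayon stick, hard cylinder, diameter 28, length 50 mm, about 45 g, lying at the near end of its colour's lane, 45 mm clear of it. Origin at its centre, x along its axis (parallel to board x); it may roll. Sticks are 22 mm apart side by side: grasp from above by the two flat ends (50 mm, fingers closing along x), TCP at axis height or up to 8 mm above.
- stick_yellow: Loose ochre yellow crayon stick, hard cylinder, diameter 28, length 50 mm, about 45 g, lying at the near end of its colour's lane, 45 mm clear of it. Origin at its centre, x along its axis (parallel to board x); it may roll. Sticks are 22 mm apart side by side: grasp from above by the two flat ends (50 mm, fingers closing along x), TCP at axis height or up to 8 mm above.
- stick_white: Loose chalk white crayon stick, hard cylinder, diameter 28, length 50 mm, about 45 g, lying at the near end of its colour's lane, 45 mm clear of it. Origin at its centre, x along its axis (parallel to board x); it may roll. Sticks are 22 mm apart side by side: grasp from above by the two flat ends (50 mm, fingers closing along x), TCP at axis height or up to 8 mm above.
- lane_black: Lane of four matt black cut sticks end to end on the board, 206 mm long, diameter 28 mm, fixed: they stay. Origin at the middle of the lane, on its axis, 173 mm beyond the loose sticks' row; x as the board's x. Which of the board's four lanes has which colour changes with each start.
- lane_red: Lane of four brick red (red oxide) cut sticks end to end on the board, 206 mm long, diameter 28 mm, fixed: they stay. Origin at the middle of the lane, on its axis, 173 mm beyond the loose sticks' row; x as the board's x. Which of the board's four lanes has which colour changes with each start.
- lane_yellow: Lane of four ochre yellow cut sticks end to end on the board, 206 mm long, diameter 28 mm, fixed: they stay. Origin at the middle of the lane, on its axis, 173 mm beyond the loose sticks' row; x as the board's x. Which of the board's four lanes has which colour changes with each start.
- lane_white: Lane of four chalk white cut sticks end to end on the board, 206 mm long, diameter 28 mm, fixed: they stay. Origin at the middle of the lane, on its axis, 173 mm beyond the loose sticks' row; x as the board's x. Which of the board's four lanes has which colour changes with each start.

How it is judged:
By the outcome, as a careful person would: the job done as asked, in the order asked, and still so for the second after the job is handed in, with the robot touching nothing.
It also fails if it takes over 90 s, if anything falls off the work surface, if the arm or the gripper's body presses on something with over 40 N, if the wrist force passes 120 N, or if a joint passes its speed limit or range.

### The arm

A 6-joint arm with a two-finger parallel gripper is mounted at the origin on the work surface. World frame = base frame: x ahead of the robot, y to its left, z up, the work surface at z = 0. Lengths are in mm, angles in rad, forces in N, time in s.
With the tool pointing down it reaches from about 275 to 825 mm from the base axis. Payload 4.9 kg.
Tool frame: the origin (TCP) lies between the finger pads, 19 mm behind the fingertips; this is the grasp point; z points along the fingers, y is the line along which they close (so a half turn about z gives the same grasp; the last joint's range is limited). The gripper opens to 85 mm and grips with 20 to 120 N. Pads are 22 mm wide; open, the fingers measure 114 mm over their backs; the gripper's body (76 mm by 85 mm) begins 54 mm behind the grasp point. The pads swing forward as they close: fully open they stand 13 mm farther back than shut.
Start: joints at [-1.483, 0.326, -0.193, 1.052, 0, 1.437], TCP at [121.003, -536.542, 249.981] pointing down, gripper open.
Joint ranges: [-2.65, 2.65], [-0.97, 1.79], [-1.3, 1.35], [-1.93, 2.1], [-1.47, 1.37], [-3.14, 3.14]. Speed limits (rad/s): [2.57, 2.57, 3.14, 3.14, 3.14, 3.14].

### API

Orientations are given as [roll, pitch, yaw] about the fixed x, y, z axes, in that order (R = Rz(yaw) Ry(pitch) Rx(roll)).
In Python, from bench import bot, solve_ik, imaging gives the robot as it stands. Calls block until the motion is done:
- bot.move_ptp(position, orientation): joint-space move of the TCP to a pose.
- bot.movel(position, rot=None, max_speed=150, threshold=None): straight line of the TCP; rot=None keeps the orientation; max_speed is the mean speed in mm/s. With threshold (N) it stops when the force on the tool has changed by that much, and returns True; else False.
- bot.move_j(angles): joint-space move.
- bot.grip(opening, effort=None): opening from 0.0 (shut) to 1.0 (fully open); effort is the grip in N (None keeps the last); returns when the fingers have stopped.
- bot.dwell(seconds).
- solve_ik(position, orientation): joint angles nearest the present ones, or None.
- bot.get_state(): the state.
- imaging.capture(name): name is "scene" or "side" or "wrist"; returns the picture (384x512x3 uint8, blue, green, red); there is no depth.
- imaging.camera_model(name): a dict with "K" (3x3 intrinsics, pixels), "position" and "rotation" of the camera in the world. Camera axes: x right, y up, looking along -z (the intrinsics and any distortion apply to the point x, -y, -z); pixel columns grow to the right and rows downward; lengths in mm; the calibration is good to about 2 mm. A picture is of the moment at which its call begins: read the wrist's pose just before it. camera_model takes no time and is no camera call; for the wrist camera it gives the pose at the moment of the call.
A pose or a line that the arm cannot do raises bot.IKError and nothing moves.
- bot.sign_off(): hands the job in; it is judged then, once.
The state is a dict: "t": time; "qpos": joint angles; "joint_velocities": joint speeds; "effort": joint torques, N m; "tcp_pos": TCP position; "orientation": TCP orientation; "contact_force": force on the tool from outside, world axes, zero at the start; "wrist_torque": the same for the moment, N m; "opening": opening from 0.0 (shut) to 1.0 (fully open); "gripper_force": force on a finger pad.
Only numpy, scipy, OpenCV 4.12 (cv2) and the standard library are available. Lean on these libraries where they do the work, as an engineer would, in place of code of your own. Each camera call takes 0.05 s, during which the arm holds its last target. There are 200 camera calls.

## Working session

There is one attempt and no reset: what is moved stays moved. The work goes in short steps, each a Python script; the robot and the scene stay as the last script left them, time stands still between calls to the robot, and variables do not carry over. Pictures are saved under pics/ and viewed, at most 14 in all, crops included, and the job is handed in when it is done.

```bash
ls; mkdir -p pics; python3 - <<'E'
from bench import bot, imaging
import cv2, numpy as np
for n in("scene","side","wrist"):
    m=imaging.camera_model(n); print(n,{k:(np.round(v,3).tolist() if not isinstance(v,str) else v) for k,v in m.items()})
    cv2.imwrite(f"pics/{n}0.png",imaging.capture(n))
a=[cv2.imread(f"pics/{n}0.png") for n in("scene","side")]
print(bot.get_state()["orientation"],bot.get_state()["t"])
E
```

```text
pics
scene {'K': [[417.835, 0.0, 264.986], [0.0, 417.835, 196.986], [0.0, 0.0, 1.0]], 'position': [1405.263, 39.88, 625.664], 'rotation': [0.955, -0.003, 1.604]}
side {'K': [[397.981, 0.0, 258.376], [0.0, 397.981, 188.538], [0.0, 0.0, 1.0]], 'position': [100.128, 582.707, 531.787], 'rotation': [1.025, -0.017, -2.393]}
wrist {'K': [[316.404, 0.0, 251.218], [0.0, 316.404, 193.015], [0.0, 0.0, 1.0]], 'position': [191.617, -519.548, 373.885], 'rotation': [-0.289, 0.002, -1.349]}
[-3.14032144e+00 -1.59388332e-04  2.21751776e-01] 0.15
```

View pics/scene0.png

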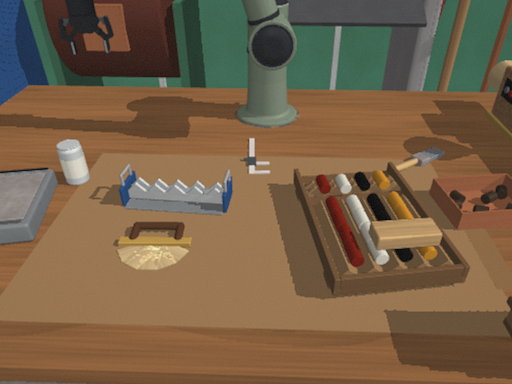

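View pics/side0.png

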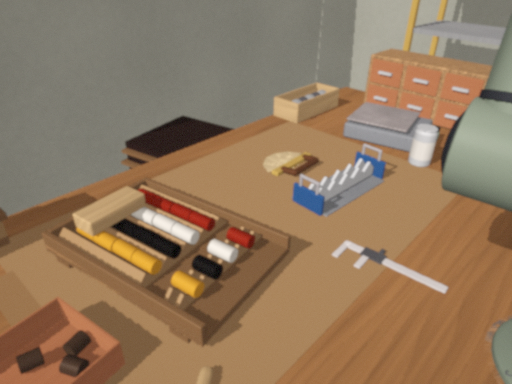

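View pics/wrist0.png

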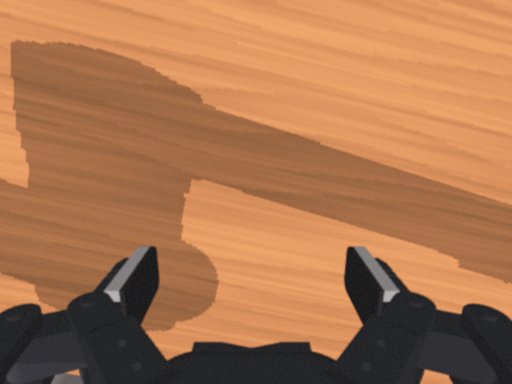

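```bash
cat > h.py <<'E'
import numpy as np, cv2
from scipy.spatial.transform import Rotation as R
from bench import bot, solve_ik, imaging
def ray(m,uv):
    K=np.array(m["K"]); p=np.linalg.inv(K)@[uv[0],uv[1],1]
    return np.array(m["position"]), R.from_euler("xyz",m["rotation"]).as_matrix()@[p[0],-p[1],-p[2]]
def plane(m,uv,z):
    o,d=ray(m,uv); return o+d*(z-o[2])/d[2]
def tri(obs):
    A=np.zeros((3,3));b=np.zeros(3);L=[]
    for m,uv in obs:
        o,d=ray(m,uv); d=d/np.linalg.norm(d); P=np.eye(3)-np.outer(d,d); A+=P;b+=P@o;L.append((o,P))
    x=np.linalg.solve(A,b); return x,max(np.linalg.norm(P@(x-o)) for o,P in L)
def down(yaw): return [np.pi,0,yaw]
def shot(name,file):
    m=imaging.camera_model(name); im=imaging.capture(name); cv2.imwrite("pics/"+file+".png",im); return m,im
E
python3 - <<'E'
from h import *
a,b=imaging.camera_model("scene"),imaging.camera_model("side")
for n,p,q in [("y",(381,180),(187,284)),("k",(362,181),(207,266)),("w",(343,183),(222,250)),("r",(323,184),(241,236)),("blueR near?",(225,209),(309,190))]:
    x,e=tri([(a,p),(b,q)]); print(n,x.round(1),round(e,1))
for uv in[(128,180),(227,186),(126,204),(230,211)]: print(plane(a,uv,50).round())
for uv in[(310,195),(371,165)]: print(plane(b,uv,50).round())
E
```

```text
y [509.  304.6  51.7] 0.5
k [517.1 254.8  53.2] 1.2
w [529.5 206.6  53.5] 0.2
r [533.8 155.1  53.4] 2.1
blueR near? [573.2 -99.1  15.3] 20.4
[ 531. -334.   50.]
[549. -81.  50.]
[ 633. -308.   50.]
[651. -63.  50.]
[531. -67.  50.]
[ 505. -298.   50.]
```

```bash
python3 - <<'E'
from h import *
import pickle
V={}
for n,p,w in [("rackA",(560,-190,270),-.12),("rackB",(560,-110,270),-.12),("boardB",(515,265,270),.165),("boardC",(540,265,330),.165),("boardA",(530,180,270),.165)]:
    try:
        bot.move_ptp(p,down(w-np.pi/2)); bot.dwell(.3); m,im=shot("wrist",n); V[n]=(m,im); s=bot.get_state()
        print(n,s["tcp_pos"].round(1) if hasattr(s["tcp_pos"],"round") else s["tcp_pos"],round(s["t"],2),np.round(s["qpos"],2))
    except bot.IKError as e: print(n,e)
pickle.dump(V,open("V.pkl","wb"))
E
```

```text
rackA [ 559.9 -190.2  270. ] 3.31 [-0.45  0.39 -0.04  1.13 -0.   -1.9 ]
rackB [ 560.  -110.8  269.9] 4.08 [-0.32  0.35 -0.1   1.12 -0.   -1.77]
boardB [515.3 264.4 270. ] 5.83 [ 0.35  0.37 -0.08  1.12 -0.   -1.39]
boardC [539.4 264.9 329.2] 6.55 [ 0.33  0.39  0.1   1.28  0.   -1.4 ]
boardA [530.4 180.8 270.5] 7.4 [ 0.2   0.33 -0.13  1.11  0.   -1.54]
```

```bash
python3 -c "
import cv2,numpy as np
r=lambda n:cv2.resize(cv2.imread('pics/%s.png'%n),(400,300))
cv2.imwrite('pics/mont.png',np.vstack([np.hstack([r('rackA'),r('rackB')]),np.hstack([r('boardA'),r('boardB')])]))"
```

```text
(no output)
```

View pics/mont.png

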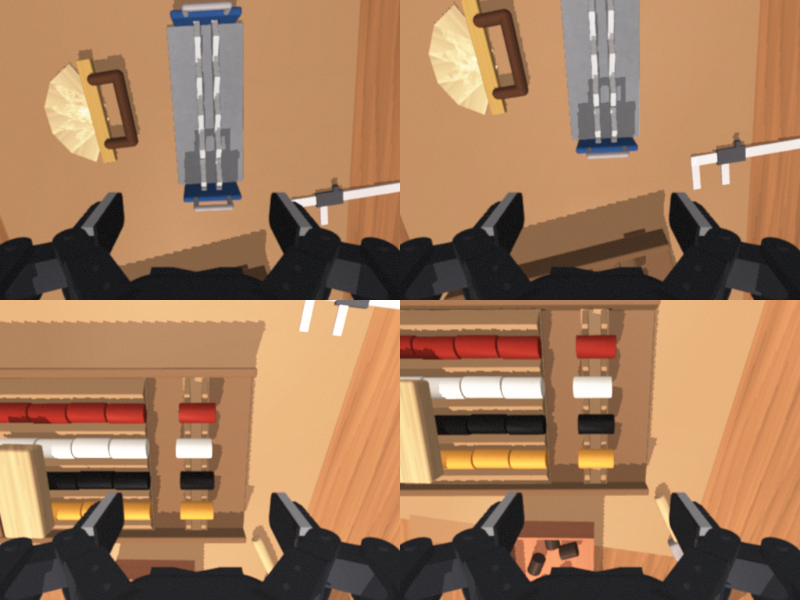

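```bash
python3 -c "
import cv2,numpy as np
r=cv2.imread('pics/rackA.png')[0:275,205:320]
s=cv2.imread('pics/rackB.png')[0:200,205:320]
cv2.imwrite('pics/cr.png',np.hstack([cv2.resize(cv2.rotate(r[:,:],cv2.ROTATE_90_CLOCKWISE),None,fx=2.8,fy=2.5,interpolation=2)]));
cv2.imwrite('pics/sc.png',cv2.resize(cv2.imread('pics/scene0.png')[160:215,115:240],None,fx=6,fy=6,interpolation=2))"
```

```text
(no output)
```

View pics/cr.png

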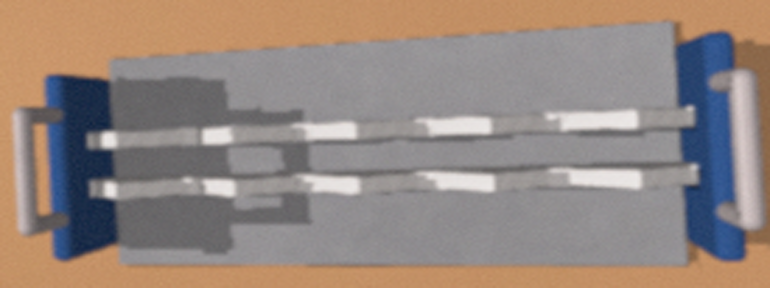

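View pics/sc.png

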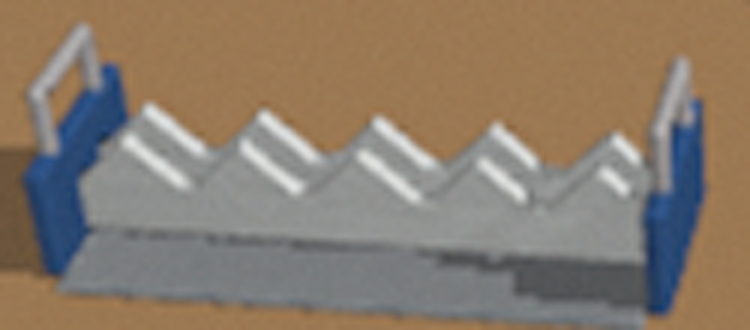

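```bash
python3 - <<'E'
from h import *
import pickle
V=pickle.load(open("V.pkl","rb"))
def comps(mask,amin,amax):
    n,l,s,c=cv2.connectedComponentsWithStats(mask.astype(np.uint8)); return [(l==i) for i in range(1,n) if amin<s[i,4]<amax]
def mask(im,c):
    h,s,v=[x.astype(int) for x in cv2.split(cv2.cvtColor(im,cv2.COLOR_BGR2HSV))]
    return {"r":((h<8)|(h>172))&(s>170)&(v>70),"y":(h>16)&(h<28)&(s>170)&(v>120),"w":(s<45)&(v>150),"k":(v<48)}[c]
obs={}
for n in("boardA","boardB","boardC"):
    m,im=V[n]
    for c in "ykwr":
        for b in comps(mask(im,c),500,2500):
            pts=cv2.findNonZero(b.astype(np.uint8)); r=cv2.minAreaRect(pts); p=plane(m,r[0],53)
            if np.hypot(p[0]-522,(p[1]-230)*0)<40 and 130<p[1]<330 and b.any(axis=1).nonzero()[0].max()<300:
                print(n,c,np.round(r[0],1),np.round(r[1],1),round(r[2],1),p.round(1)); obs.setdefault(c,[]).append((m,r[0]))
P=[]
for c in "ykwr":
    x,e=tri(obs[c]); print(c,x.round(1),round(e,2)); P.append(x)
# rack
T={}
for n in("rackA","rackB"):
    m,im=V[n]
    g=cv2.cvtColor(im,cv2.COLOR_BGR2HSV).astype(int)
    for b in comps((g[...,2]>195)&(g[...,1]<40),20,600):
        ys,xs=np.nonzero(b)
        if xs.min()<220 or xs.max()>320 or ys.max()>262: continue
        rows=np.arange(ys.min(),ys.max()+1); mid=[xs[ys==r].mean() for r in rows]
        k=np.polyfit(rows,mid,1) if len(rows)>2 else [0,mid[0]]
        uv=(np.polyval(k,ys.min()-.5),ys.min()-.5)
        print(n,np.round(uv,1),"h",len(rows),"w",round(b.sum()/len(rows),1),plane(m,uv,52).round(1))
E
```

```text
boardA k [252.  230.5] [21. 42.] 90.0 [517.3 255.2  53. ]
boardA w [247.5 189. ] [24. 45.] 90.0 [530.7 206.4  53. ]
boardA r [252.5 144.5] [25. 47.] 90.0 [533.4 156.3  53. ]
boardB k [251.  158.5] [23. 44.] 90.0 [517.1 254.7  53. ]
boardB w [245.5 111. ] [26. 49.] 90.0 [531.  206.2  53. ]
boardB r [250.5  59.5] [29. 51.] 90.0 [533.9 156.1  53. ]
boardC k [269.5 152.5] [19. 37.] 90.0 [516.7 254.2  53. ]
boardC w [266.5 112. ] [22. 41.] 90.0 [529.3 205.7  53. ]
boardC r [271.  69.] [24. 42.] 90.0 [532.9 156.3  53. ]Traceback (most recent call last):
  File "<stdin>", line 19, in <module>
KeyError: 'y'
```

```bash
cat > meas.py <<'E'
from h import *
import pickle
V=pickle.load(open("V.pkl","rb"))
def comps(mask,amin,amax):
    n,l,s,c=cv2.connectedComponentsWithStats(mask.astype(np.uint8)); return [(l==i) for i in range(1,n) if amin<s[i,4]<amax]
def mask(im,c):
    h,s,v=[x.astype(int) for x in cv2.split(cv2.cvtColor(im,cv2.COLOR_BGR2HSV))]
    return {"r":((h<8)|(h>172))&(s>170)&(v>70),"y":(h>16)&(h<30)&(s>175)&(v>100),"w":(s<45)&(v>150),"k":(v<48)}[c]
if __name__=="__main__":
    obs={}
    for n in("boardA","boardB","boardC"):
        m,im=V[n]
        for c in "ykwr":
            for b in comps(mask(im,c),300,2500):
                r=cv2.minAreaRect(cv2.findNonZero(b.astype(np.uint8))); p=plane(m,r[0],53)
                if c=="y": print(n,np.round(r[0]),np.round(r[1]),p.round())
                if abs(p[0]-522)<40 and 130<p[1]<330 and min(r[1])>15: obs.setdefault(c,[]).append((m,r[0]))
    for c in "ykwr":
        if c in obs: x,e=tri(obs[c]); print(c,len(obs[c]),x.round(1),round(e,2))
    for n in("rackA","rackB"):
        m,im=V[n]
        g=cv2.cvtColor(im,cv2.COLOR_BGR2HSV).astype(int)
        for b in comps((g[...,2]>195)&(g[...,1]<40),20,600):
            ys,xs=np.nonzero(b)
            if xs.min()<220 or xs.max()>320 or ys.max()>262: continue
            rows=np.arange(ys.min(),ys.max()+1); mid=[xs[ys==r].mean() for r in rows]
            k=np.polyfit(rows,mid,1) if len(rows)>2 else [0,mid[0]]
            uv=(np.polyval(k,ys.min()-.5),ys.min()-.5)
            print(n,np.round(uv,1),"h",len(rows),"w",round(b.sum()/len(rows),1),plane(m,uv,52).round(1))
    m,im=V["boardB"]; print(cv2.cvtColor(im,cv2.COLOR_BGR2HSV)[200,235:275:6].tolist())
E
python3 meas.py
```

```text
k 3 [517.3 253.9  56.1] 0.34
w 3 [530.4 205.7  55.9] 0.9
r 3 [533.4 156.2  54.3] 0.52
rackA [291.4   5.5] h 7 w 29.1 [ 502.3 -342.4   52. ]
rackA [252.6  46.5] h 33 w 5.8 [ 543.6 -311.    52. ]
rackA [276.9  45.5] h 32 w 5.5 [ 519.6 -309.    52. ]
rackA [254.9  98.5] h 27 w 5.1 [ 547.1 -261.6   52. ]
rackA [278.7  97.5] h 27 w 5.5 [ 522.5 -259.6   52. ]
rackA [279.7 145.5] h 21 w 5.2 [ 526.2 -210.    52. ]
rackA [256.8 147.5] h 21 w 5.0 [ 551.  -210.9   52. ]
rackA [280.  190.5] h 11 w 5.5 [ 530.7 -159.6   52. ]
rackA [258.7 191.5] h 10 w 5.4 [ 554.6 -161.3   52. ]
rackA [260.8 232.5] h 6 w 4.7 [ 558.  -111.3   52. ]
rackB [270.9  12.5] h 37 w 5.8 [ 522.5 -259.5   52. ]
rackB [245.6  13.5] h 37 w 6.2 [ 546.8 -261.6   52. ]
rackB [271.9  67.5] h 29 w 6.1 [ 526.6 -210.    52. ]
rackB [248.3  69.5] h 30 w 6.1 [ 550.5 -211.    52. ]
rackB [272.6 118.5] h 17 w 5.8 [ 531. -160.   52.]
rackB [250.5 119.5] h 16 w 6.0 [ 554.3 -161.8   52. ]
rackB [253.3 166.5] h 9 w 5.2 [ 557.4 -111.3   52. ]
rackB [274.7 166.5] h 8 w 5.1 [ 534.  -108.4   52. ]
rackB [293.6 197.5] h 5 w 23.0 [516.3 -70.2  52. ]
[[17, 179, 240], [17, 178, 241], [17, 181, 238], [17, 181, 238], [17, 176, 239], [17, 179, 237], [17, 181, 235]]
```

```bash
sed -i 's/(h>16)&(h<30)&(s>175)&(v>100)/(h>14)\&(h<30)\&(s>160)\&(v>190)/' meas.py; python3 meas.py | grep -v rack
python3 - <<'E'
from h import *
# grooves & lane fit
t=np.array([-100,-50,0,50,100]);P=np.array([(531.6,-310.0),(534.8,-260.6),(538.5,-210.4),(542.6,-160.5),(545.8,-109.9)])
for i in(0,1): print(np.polyfit(t,P[:,i],1))
E
```

```text
boardA [ 92. 271.] [21. 49.] [701. 340.  53.]
boardA [252. 270.] [43. 19.] [509. 307.  53.]
boardA [176. 272.] [19. 33.] [600. 324.  53.]
boardB [120. 204.] [ 23. 134.] [656. 331.  53.]
boardB [250. 204.] [22. 45.] [509. 306.  53.]
boardC [156. 192.] [113.  19.] [654. 331.  53.]
boardC [268. 192.] [18. 39.] [509. 306.  53.]
y 3 [509.3 304.9  57. ] 0.35
k 3 [517.3 253.9  56.1] 0.34
w 3 [530.4 205.7  55.9] 0.9
r 3 [533.4 156.2  54.3] 0.52
[[17, 179, 240], [17, 178, 241], [17, 181, 238], [17, 181, 238], [17, 176, 239], [17, 179, 237], [17, 181, 235]]
[7.2400e-02 5.3866e+02]
[   1.0006 -210.28  ]
```

```bash
cat > pp.py <<'E'
from h import *
BY,RY=.161-np.pi/2,-.0724-np.pi/2
S={"y":(509.2,305),"k":(517.2,254.3),"w":(530.3,206),"r":(533.6,156)}
G={c:(538.66+.0724*y,-210.28+y) for c,y in zip("ykwr",(75,25,-25,-75))}
DZ=4
def st(tag):
    s=bot.get_state(); print(tag,"t",round(s["t"],1),np.round(s["tcp_pos"],1),"open",round(s["opening"],3),"grip",np.round(s["gripper_force"],1),"F",np.round(s["contact_force"],1))
def pick(c):
    x,y=S[c]
    bot.move_ptp((x,y,150),down(BY)); bot.grip(.88,40)
    if bot.movel((x,y,53+DZ),threshold=15,max_speed=120): st("CONTACT"); raise SystemExit
    st("down"); bot.grip(0,40); st("closed "+c)
    bot.movel((x,y,150)); st("lifted")
def place(c):
    x,y=G[c]
    bot.move_ptp((x,y,150),down(RY)); st("over")
    bot.movel((x,y,70+DZ),max_speed=150)
    print(bot.movel((x,y,46+DZ),threshold=6,max_speed=40)); st("placed")
    bot.grip(.88); st("open"); bot.movel((x,y,150))
E
python3 - <<'E'
from pp import *
pick("y"); place("y")
bot.move_ptp((550,-100,230),down(RY)); m,im=shot("wrist","after_y"); shot("scene","scene_y"); st("end")
E
```

```text
down t 9.3 [509.8 305.2  57.7] open 0.876 grip 0.0 F [ 0.5  0.9 -0.2]
closed y t 9.7 [509.9 305.4  58. ] open 0.576 grip 41.1 F [-1.2 -0.1  5.5]
lifted t 10.4 [508.5 304.7 149.1] open 0.574 grip 41.4 F [-0.7  0.2 -0.1]
over t 12.1 [ 544.2 -134.3  149.9] open 0.578 grip 41.4 F [ 1.1  0.5 -0.4]
True
placed t 13.2 [ 544.1 -134.4   52.8] open 0.578 grip 41.6 F [2.4 1.5 1.1]
open t 13.6 [ 543.6 -135.    52.9] open 0.881 grip 0.0 F [-0.5 -0.1 -0.4]
end t 15.0 [548.9 -99.8 228.2] open 0.878 grip 0.0 F [-1.1  0.1  0.5]
```

View pics/after_y.png

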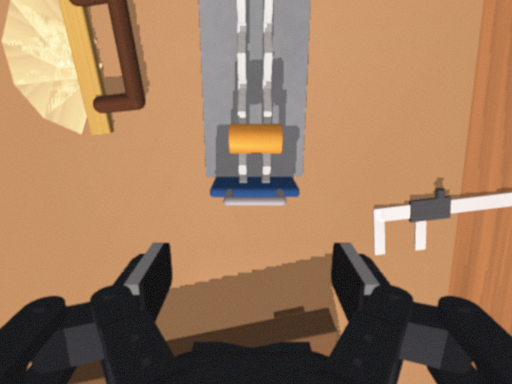

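The picture shows the yellow stick at pixel (256,139). It lies in the first groove and is centred across the bars, at columns 243 and 267. I'll move the other three.

```bash
python3 - <<'E'
from pp import *
for c in "kwr":
    pick(c)
    if bot.get_state()["opening"]<.5: st("MISSED"); break
    place(c)
bot.move_ptp((556,-165,250),down(RY)); bot.dwell(.3)
m,im=shot("wrist","after_all"); a,b=shot("scene","scene_all"); st("end")
import pickle; pickle.dump((m,im,a,b),open("E.pkl","wb"))
c=cv2.resize(b[140:225,100:250],(800,453),interpolation=2)
cv2.imwrite("pics/scene_crop.png",c)
E
```

```text
down t 17.5 [517.8 254.5  57.6] open 0.877 grip 0.0 F [-0.  -0.2 -0.2]
closed k t 17.8 [517.9 254.6  58. ] open 0.576 grip 41.1 F [-2.1  0.2  6.2]
lifted t 18.6 [516.6 254.  149.1] open 0.58 grip 41.4 F [-0.1  1.1 -1. ]
over t 20.2 [ 540.6 -184.2  149.9] open 0.576 grip 41.4 F [ 0.3  0.5 -0. ]
True
placed t 21.4 [ 540.3 -184.9   52. ] open 0.581 grip 42.0 F [-0.   0.4  4.7]
open t 21.8 [ 539.7 -184.7   51.4] open 0.879 grip 0.0 F [-0.7  0.   0.1]
down t 25.2 [530.9 206.2  57.6] open 0.878 grip 0.0 F [ 0.7 -0.   0.4]
closed w t 25.5 [531.  206.2  58. ] open 0.578 grip 41.1 F [-0.6 -0.8  6.1]
lifted t 26.3 [529.6 205.8 149.2] open 0.58 grip 41.4 F [-0.3  0.  -0.5]
over t 27.9 [ 537.1 -234.2  149.9] open 0.575 grip 41.3 F [ 0.8 -0.4 -0.1]
True
placed t 29.1 [ 536.8 -234.6   52. ] open 0.576 grip 41.8 F [0.6 1.3 3.5]
open t 29.5 [ 536.2 -234.8   51.8] open 0.88 grip 0.0 F [-0.   0.2 -0. ]
down t 32.9 [534.2 156.1  57.6] open 0.878 grip 0.0 F [-0.4  0.   0.1]
closed r t 33.2 [534.3 156.2  58. ] open 0.574 grip 41.0 F [-0.6  0.   6.2]
lifted t 34.0 [532.9 155.9 149.2] open 0.576 grip 41.4 F [-0.3 -0.6 -1.6]
over t 35.6 [ 533.5 -284.1  149.9] open 0.576 grip 41.4 F [-0.7 -0.2 -0.3]
True
placed t 36.8 [ 533.2 -284.5   52. ] open 0.574 grip 41.7 F [0.5 1.8 2.5]
open t 37.2 [ 532.6 -284.7   51.8] open 0.875 grip 0.0 F [ 0.2 -0.8 -0.4]
end t 39.1 [ 555.7 -165.7  249.3] open 0.874 grip 0.0 F [-0.8 -0.5 -0.3]
```

View pics/after_all.png

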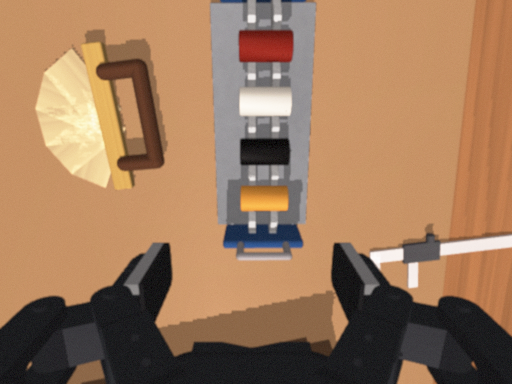

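View pics/scene_crop.png

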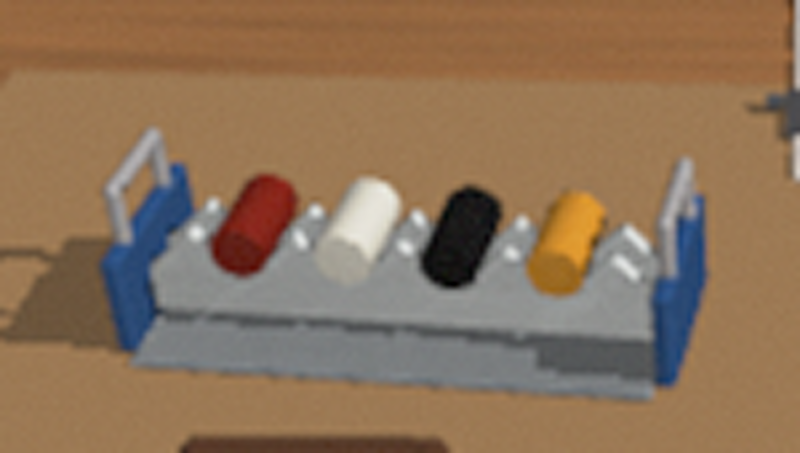

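The wrist picture shows red, white, black and yellow at rows 46, 101, 151 and 198. All are at column 264–265, and the bar midline is also at 265. The scene crop shows all four lying down in their grooves, in the lanes' order.

```bash
python3 -c "
from pp import *
import pickle
from meas import mask,comps
m,im,_,_=pickle.load(open('E.pkl','rb'))
for c in 'ykwr':
    for b in comps(mask(im,c),400,2500):
        r=cv2.minAreaRect(cv2.findNonZero(b.astype(np.uint8))); p=plane(m,r[0],49)
        if np.hypot(*(p[:2]-G[c]))<30: print(c,(p[:2]-G[c]).round(1),np.round(r[1]))
print(bot.sign_off())"
```

```text
y [-0.5  4.4] [17. 46.]
k [-0.8  0.5] [25. 47.]
r [-1.2  1.2] [52. 30.]
the job is handed in; nothing more can be done
None
```

The job is handed in: the four sticks lie in the rack grooves in lane order, left to right yellow, black, white, red. None fell and the arm's clock read 39 s. The last pictures show all four seated and centred; a final numeric check put black and red within 2 mm, read yellow 4.4 mm off across its groove from a partial colour mask, and gave no reading for white.

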